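Open the drill-bit case on the workshop bench

TASK

Open the long drill-bit case: press down its release tab so that the lid springs up part-way, then push the lid up and over until it rests fully open against its stop, and move clear. Work by touch alone and pick nothing up: the case stays standing where it is, the shorter case stays shut, and the tools and bits of wood lying about are left alone.

Things in the scene. Friction and masses are not known exactly. Their poses are not given: they have to be found in the camera images.
- long_case: THE CASE TO OPEN: 150 deep, 240 wide, 56 high shut (mm). Grey tub, black lid with clear window, twist drills inside. Origin midway across the width, on the underside; x axis from front (tab) to back (hinge), y along the width, z up. Tub from x = -35 to 71, rim 36 high; in front a 20 high ledge to x = -79. Loose, about 1.7 kg; slides if pushed sideways with over 7 N. Twin of the short case but wider; either may stand left or right.
- long_tab_pad (a point): press point on top of the long case's black release tab, at x = -66, y = 0, z = 36.5 mm in the case's frame. The tab's pad is 42 wide and spans x = -79 to -41, 10 clear of the ledge; behind it (x = -46 to -41) a latch upstand rises to z = 48. Pressed, the pad's front tips down about a pivot at x = -38, z = 22; the press point sinks 7 mm to its stop.
- long_tab (a joint): tilt of the long case's release tab (rad): 0 at rest, 0.25 pressed to its stop; springs back. At the press point it takes about 1.5 N to start and 3 N at the stop; the latch lets the lid go at about 0.13 (3.5 mm, 2 to 2.5 N).
- long_lid (a joint): long case's lid angle (rad): 0 shut, about 0.85 where its spring lifts it once unlatched (within 1 s), 1.57 upright, 1.92 on its stop, fully open. Damped hinge. Below about 1.25 its weight (0.14 kg) brings it back to 0.85; past about 1.35 it sinks by itself on to the stop in 1 to 3 s. Pushing takes 1 to 2 N.
- long_lid_hinge (a point): middle of the long case's lid hinge line, which runs along the case's y; at x = 68, z = 36 mm in the case's frame. Fixed to the case, axes as the case's.
- long_lid_edge (a point): middle of the lower front edge of the long case's lid; moves with the lid. At lid angle a it lies 103 cos(a) mm in front of the hinge line and 103 sin(a) above it. The lid is a shell 20 mm high with 3 mm walls, open below.
- short_case: the other case, to stay shut: 150 deep, 140 wide, 56 high (mm), same make, screwdriver bits inside, loose, about 1.1 kg. Origin midway across the width, on the underside; x axis from front (tab) to back (hinge), y along the width, z up. Tub from x = -35 to 71, rim 36 high; in front a 20 high ledge to x = -79. 
- short_lid (a joint): angle of the short case's lid (rad), 0 shut; same mechanism.
- try_square: bystander: try square lying flat: dark wooden stock 30 x 110 x 16 with a steel blade 150 x 38 x 2; origin under the stock's middle (mm)
- offcut: bystander: pale pine offcut 70 x 110 x 32, loose; origin under its middle (mm)
- screwdriver: bystander: screwdriver 190 long lying on the bench; origin under its middle (mm)
- tape_measure: bystander: tape measure standing on its edge, 70 x 36 x 62; origin under its middle (mm)
- block_plane: bystander: small steel block plane 160 x 50, about 60 high; origin under its middle (mm)
- glue_bottle: bystander: upright glue bottle, diameter 54, 170 high; origin under its middle (mm)
- screw_tub: bystander: open round white tub, diameter 72, 50 high; origin under its middle (mm)

How it is judged:
On the way, in this order (a step that is already met when the one before it is completed fails the run):
1. the long case's release tab is pressed down (value of joint long_tab above 0.1 rad).
2. the long case's lid is pushed fully open (value of joint long_lid above 1.8 rad), for 0.2 s.
At the end, for the whole second after the job is handed in: the long case's lid rests within 0.12 rad (7 degrees) of its stop, not moving; its tab has sprung back; the long case stands flat within 30 mm of where it stood; the short case is shut and within 30 mm of its place (value of joint long_lid above 1.8 rad and velocity of joint long_lid between -0.1 and 0.1 rad/s and value of joint long_tab below 0.05 rad and value of joint short_lid below 0.1 rad and distance of each of long_case, short_case from where it was at the start of the episode below 0.03 m and angle between long_case's own z axis and vertical below 0.05 rad and linear speed of long_case below 0.02 m/s); the robot touches nothing.
It fails at once if a case is lifted or tipped (height (world z) of any of long_case, short_case above 0.012 m or angle between any of long_case, short_case's own z axis and vertical above 0.12 rad).
It fails at once if a case is shoved more than 30 mm (distance of any of long_case, short_case from where it was at the start of the episode above 0.03 m).
It fails at once if the short case is opened (value of joint short_lid above 0.1 rad).
It fails at once if a bystander is moved more than 30 mm or lifted (distance of any of try_square, offcut, screwdriver, tape_measure, block_plane, glue_bottle, screw_tub from where it was at the start of the episode above 0.03 m).
It also fails if it takes over 42 s, if anything falls off the work surface, if the arm or the gripper's body presses on something with over 40 N, if the wrist force passes 120 N, or if a joint passes its speed limit or range.

ROBOT

A 6-joint arm with a two-finger parallel gripper is mounted at the origin on the work surface. World frame = base frame: x ahead of the robot, y to its left, z up, the work surface at z = 0. Lengths are in m, angles in rad, forces in N, time in s.
With the tool pointing down it reaches from about 0.3 to 0.85 m from the base axis. Payload 5.4 kg.
Tool frame: the origin (TCP) lies at the very end of the fingers, on their centre line; the grasp point (between the pads) lies 19 mm behind it; z points along the fingers, y is the line along which they close (so a half turn about z gives the same grasp; the last joint's range is limited). The gripper opens to 85 mm and grips with 20 to 120 N. Pads are 22 mm wide; open, the fingers measure 114 mm over their backs; the gripper's body (76 mm by 85 mm) begins 54 mm behind the grasp point. The pads swing forward as they close: fully open they stand 13 mm farther back than shut.
Start: joints at [-1.383, 0.158, 1.597, -0, 1.386, -0.21], TCP at [0.223, -0.53, 0.231] pointing down, gripper open.
Joint ranges: [-2.91, 2.91], [-0.94, 2.29], [0.18, 2.7], [-1.29, 4.43], [0.17, 2.64], [-3, 3]. Speed limits (rad/s): [2.57, 2.57, 3.14, 3.14, 3.14, 3.14].

INTERFACE

Orientations are given as a unit quaternion [x, y, z, w].
In Python, from plant import manip gives the robot as it stands.
- The arm moves only by the tool move_arm, never from a script. Its argument "series" is a list of rows, each a list of 6 numbers: the shift along the tool's x, y, z scaled (see below), then the turn, a rotation vector about the tool's x, y, z scaled (see below). A call has 1 to 5 rows; each row is the pose to reach, as a shift and turn from the pose commanded when the call began, along the tool's axes at that moment; what a row does not reach only later rows make up. The controller multiplies each number of a shift by 30 cm and each number of a turn by pi/4 rad. A row lasts 1/8 s, in which the tool goes at most 62.5 mm and 10.7 degrees, less where a joint would pass 70% of its speed; a pose out of reach is approached as far as the arm can. A call with a number of a shift or a turn outside -1 to 1 is refused whole. A call with a gripper value outside its range is refused whole. "grip" is the closure, from -1 (fully open) to 1 (shut), so that 0 is half open, set as the call begins (left out, the last holds). The fingers move at their own pace and stop on an object; "squeeze" is the grip in N (left out, the last holds). Time passes only in rows, so rows that repeat a pose let the fingers close. It gives the time, the measured TCP pose, the force, the opening and the grip force at its end, in the units of the state.
- manip.get_obs(): the state, without advancing time (a new reading comes with each control period).
- manip.read_camera(name): name is "side" or "top"; returns a dict with "pixels" (480x640x3 uint8, blue, green, red), "fx", "fy", "cx", "cy" (pixels), "distortion" ([k1, k2, p1, p2, k3] as OpenCV has them; the pictures are not rectified), "T" (4x4, takes a point from camera to world coordinates). Camera axes: x right, y down, z forward; pixel columns grow to the right and rows downward; lengths in m; the calibration is good to about 2 mm. A picture is of the moment at which its call begins. There is no depth.
- manip.job_done(): hands the job in; it is judged then, once.
Trained networks look in a picture, given as the dict that the camera call returned (one of the last four; its "shot" number tells which), for a name from the list of things; names that differ only in an ending like _2 or _b are one class to them, and where a whole thing is asked for, a point or a joint stands for the part that bears it (a point fixed in the world has none). Each returns a list of dicts, best first, with "score" (0 to 1); they miss things now and then, are a little off and sometimes report something else, mostly with a low value. They report only what shows in the picture. A call takes as long as a camera call.
- manip.trace(picture, thing): "region" (480x640 bool, what is visible of it) and "at" ([column, row] in pixels, amid what is visible of it).
The state is a dict: "t": time; "joint_pos": joint angles; "joint_velocities": joint speeds; "effort": joint torques, N m; "position": TCP position; "tool_rot": TCP orientation; "contact_force": force on the tool from outside, world axes, zero at the start; "ft_torque": the same for the moment, N m; "finger_gap": finger opening in m; "finger_force": force on a finger pad.
Only numpy, scipy, OpenCV 4.12 (cv2) and the standard library are available. Lean on these libraries where they do the work, as an engineer would, in place of code of your own. Each camera call takes 0.05 s, during which the arm holds its last target. There are 200 camera calls.

## Working session

There is one attempt and no reset: what is moved stays moved. The work goes in short steps, Python scripts to look and compute and a tool call to move; the robot and the scene stay as the last step left them, time stands still between calls to the robot, and variables do not carry over. Pictures are saved under pics/ and viewed, at most 10 in all, crops included, and the job is handed in when it is done.

Besides the shell and the picture viewer there is one more tool, called after "Call:" by a JSON object that holds its "method" and its "body". move_arm: Moves the arm, as the interface text tells. Its arguments: {"type":"object","properties":{"series":{"type":"array"},"grip":{"type":"number"},"squeeze":{"type":"number"}},"required":["series"]}

```bash
mkdir -p pics
cat > h.py <<'E'
import numpy as np, cv2
from plant import manip
def ray(p,uv):
    K=np.array([[p["fx"],0,p["cx"]],[0,p["fy"],p["cy"]],[0,0,1.]])
    uv=np.array(uv,float).reshape(-1,1,2)
    n=cv2.undistortPoints(uv,K,np.array(p["distortion"],float)).reshape(-1,2)
    T=np.array(p["T"]); d=np.c_[n,np.ones(len(n))]@T[:3,:3].T
    return T[:3,3],d
def onz(p,uv,z):
    o,d=ray(p,uv); return o+d*((z-o[2])/d[:,2])[:,None]
def proj(p,X):
    K=np.array([[p["fx"],0,p["cx"]],[0,p["fy"],p["cy"]],[0,0,1.]])
    T=np.linalg.inv(np.array(p["T"]))
    return cv2.projectPoints(np.array(X,float).reshape(-1,3),cv2.Rodrigues(T[:3,:3])[0],T[:3,3],K,np.array(p["distortion"],float))[0].reshape(-1,2)
E
python3 - <<'E'
from h import *
import pickle
P={}
for c in("top","side"):
    p=manip.read_camera(c); im=p["pixels"].copy()
    print(c,np.round(np.array(p["T"])[:3,3],3))
    cv2.imwrite(f"pics/{c}0.png",im)
    P[c]=p
    for n in("long_case","long_tab","long_lid","short_case","short_lid"):
        for r in manip.trace(p,n)[:2]:
            c_,_=cv2.findContours(r["region"].astype(np.uint8),0,2)
            b=cv2.boxPoints(cv2.minAreaRect(max(c_,key=cv2.contourArea)))
            print(n,round(r["score"],2),np.round(r["at"]),b.round().tolist(),r["region"].sum(), onz(p,r["at"],.04).round(3))
pickle.dump(P,open("P.pkl","wb"))
E
```

```text
top [ 0.46  -0.014  1.443]
long_case 0.71 [392. 275.] [[342.0, 256.0], [438.0, 236.0], [450.0, 296.0], [355.0, 316.0]] 5719 [[ 0.471 -0.216  0.04 ]]
long_tab 0.85 [397. 297.] [[391.0, 291.0], [407.0, 288.0], [410.0, 304.0], [394.0, 308.0]] 269 [[ 0.415 -0.228  0.04 ]]
long_tab 0.5 [354. 159.] [[334.0, 151.0], [360.0, 138.0], [372.0, 162.0], [346.0, 175.0]] 640 [[ 0.765 -0.124  0.04 ]]
long_lid 0.93 [395. 267.] [[343.0, 258.0], [438.0, 238.0], [446.0, 279.0], [352.0, 299.0]] 3988 [[ 0.49  -0.222  0.04 ]]
long_lid 0.66 [295. 155.] [[278.0, 141.0], [301.0, 137.0], [307.0, 168.0], [285.0, 172.0]] 602 [[0.775 0.027 0.04 ]]
short_case 0.68 [234. 279.] [[195.0, 260.0], [250.0, 236.0], [274.0, 294.0], [219.0, 317.0]] 3536 [[0.463 0.179 0.04 ]]
short_lid 0.68 [235. 269.] [[196.0, 260.0], [250.0, 238.0], [266.0, 278.0], [212.0, 300.0]] 2441 [[0.487 0.177 0.04 ]]
side [-0.082  0.816  0.691]
long_case 0.92 [383. 245.] [[343.0, 257.0], [377.0, 203.0], [425.0, 234.0], [391.0, 287.0]] 2606 [[ 0.454 -0.172  0.04 ]]
long_lid 0.86 [379. 236.] [[348.0, 247.0], [385.0, 205.0], [411.0, 229.0], [374.0, 271.0]] 1518 [[ 0.491 -0.208  0.04 ]]
short_case 0.81 [295. 311.] [[255.0, 328.0], [265.0, 273.0], [339.0, 286.0], [329.0, 341.0]] 3511 [[0.454 0.21  0.04 ]]
short_case 0.33 [292. 300.] [[257.0, 316.0], [265.0, 272.0], [320.0, 282.0], [312.0, 327.0]] 2049 [[0.487 0.181 0.04 ]]
short_lid 0.69 [290. 301.] [[257.0, 316.0], [265.0, 272.0], [321.0, 282.0], [312.0, 327.0]] 2055 [[0.487 0.189 0.04 ]]
```

View pics/top0.png

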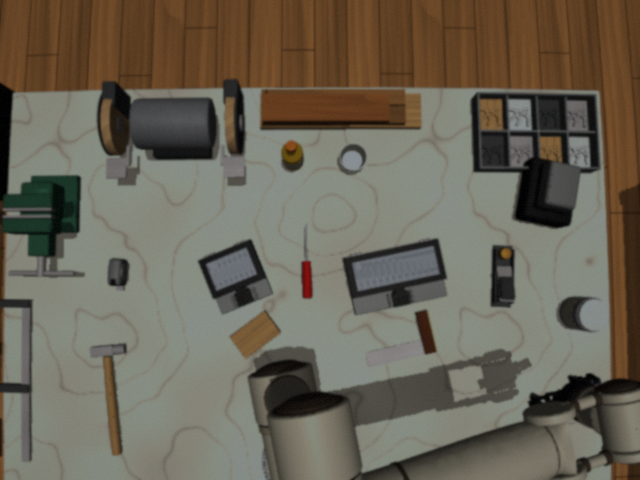

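View pics/side0.png

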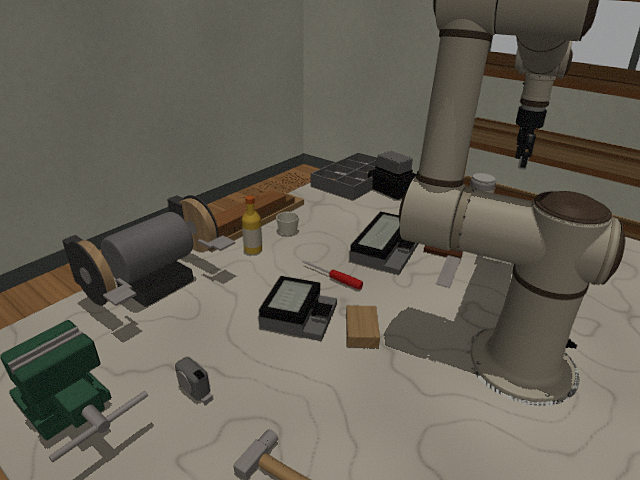

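The long case is on the right: its lid is around (395,267) and its tab at (401,297), towards the robot. The short case is on the left at (235,275). The try square lies just in front of the long case at (427,332)/(395,353). Next I'll fit the long case's pose.

Run:
```python
from h import *
from scipy.optimize import minimize
from scipy.spatial.transform import Rotation as R
p=manip.read_camera("top"); q=manip.read_camera("side")
def box(x0,x1,y,z0,z1): return np.array([[x,s*y,z] for x in(x0,x1) for s in(-1,1) for z in(z0,z1)])
def sil(p,v,boxes):
    m=np.zeros((1920,2560),np.uint8); c,s=np.cos(v[2]),np.sin(v[2])
    for b in boxes:
        X=b@np.array([[c,s,0],[-s,c,0],[0,0,1]])+[v[0],v[1],0]
        cv2.fillConvexPoly(m,cv2.convexHull(((proj(p,X)+.5)*4-.5).round().astype(np.int32)),1)
    return cv2.resize(m.astype(np.float32),(640,480),interpolation=cv2.INTER_AREA)
L=[box(-35,71,120,36,56)];C=[box(-35,71,120,0,56),box(-79,-35,120,0,20),box(-79,-41,21,30,36.5)]
L=[b/1000 for b in L];C=[b/1000 for b in C]
T=[]
for n,b in(("long_case",C),("long_lid",L)):
    T.append((p,manip.trace(p,n)[0]["region"].astype(np.float32),b))
def cost(v): return sum(np.abs(sil(c,v,b)-r).sum()/r.sum() for c,r,b in T)
best=min((minimize(cost,[.47,-.22,a],method="Nelder-Mead",options=dict(initial_simplex=np.array([[.47,-.22,a],[.49,-.22,a],[.47,-.2,a],[.47,-.22,a+.1]]))) for a in(-.2,0,.2)),key=lambda r:r.fun)
v=best.x; print(v.round(4),best.fun)
c,s=np.cos(v[2]),np.sin(v[2])
W=lambda x,y,z:np.array([v[0]+c*x-s*y,v[1]+s*x+c*y,z])
im=p["pixels"].copy(); im2=q["pixels"].copy()
for b in C[:2]+L:
  X=np.array([W(*k) for k in b])
  for I,cam in((im,p),(im2,q)):
    u=proj(cam,X)
    for i in range(8):
      for j in range(i):
        if bin(i^j).count("1")==1: cv2.line(I,*[tuple(map(int,(u[k]*8+4))) for k in(i,j)],(0,0,255),1,cv2.LINE_AA,3)
u=proj(p,[W(-.066,0,.0365)]);print("tab px",u)
a=cv2.resize(im[215:335,320:470],None,fx=4,fy=4,interpolation=cv2.INTER_CUBIC)
cv2.imwrite("pics/fit.png",a)
print("tab at z.0365",onz(p,manip.trace(p,"long_tab")[0]["at"],.0365),"model mid",W(-.06,0,.0365))
print("press",W(-.07,0,.0365),"hinge",W(.068,0,.036),"edge85",W(0,0,.113))
o=manip.get_obs();print(o["position"],o["tool_rot"],o["contact_force"]);Rt=R.from_quat(o["tool_rot"]).as_matrix();print(Rt.round(3))
```

```text
[ 0.4691 -0.2245  0.1916] 0.09482427686452866
tab px [[400.76071313 301.37529872]]
tab at z.0365 [[ 0.40982074 -0.23021383  0.0365    ]] model mid [ 0.41022489 -0.2359564   0.0365    ]
press [ 0.40040781 -0.23786032  0.0365    ] hinge [ 0.53588353 -0.21158621  0.036     ] edge85 [ 0.46912738 -0.22453288  0.113     ]
[ 0.22273319 -0.53011252  0.23132291] [ 9.80281460e-01  1.97606319e-01 -5.14389976e-06  3.18020475e-05] [ 0.18261205 -0.17863755 -0.58886358]
[[ 0.922  0.387  0.   ]
 [ 0.387 -0.922 -0.   ]
 [-0.     0.    -1.   ]]
```

View pics/fit.png

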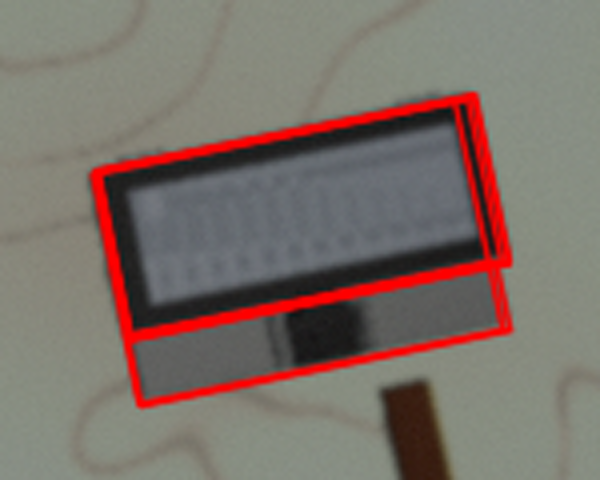

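Call:
{"method": "move_arm", "body": {"series": [[0.15,-0.11,0.06,0,0,0.1],[0.3,-0.22,0.12,-0.01,0.1,0.2],[0.45,-0.33,0.18,-0.034,0.2,0.262],[0.6,-0.44,0.24,-0.034,0.331,0.262],[0.75,-0.55,0.3,-0.034,0.331,0.262]], "grip": 1, "squeeze": 20}}

```text
t: 1.48
position: [0.3661, -0.2898, 0.1406]
tool_rot: [0.987, 0.093, 0.13, -0.012]
contact_force: [0.6, -0.9, -0.1]
finger_gap: 0.0003
finger_force: 0.0
```

```bash
cat >> h.py <<'E'
from scipy.spatial.transform import Rotation as R
v=np.array([.4691,-.2245,.1916])
Rc=R.from_euler("z",v[2]).as_matrix()
def W(x,y,z): return Rc@[x,y,z]+[v[0],v[1],0]
def st():
    o=manip.get_obs(); Rt=R.from_quat(o["tool_rot"]).as_matrix()
    print("t",round(o["t"],2),"case xyz mm",(1000*Rc.T@(np.array(o["position"])-[v[0],v[1],0])).round(1),"F case",(Rc.T@o["contact_force"]).round(2),"gap",round(o["finger_gap"],3))
    print("tool axes in case\n",(Rc.T@Rt).round(3))
    return o,Rt
def to(x,y,z):
    o,Rt=st(); print("shift",(Rt.T@(W(x/1000,y/1000,z/1000)-o["position"])/.3).round(3))
E
python3 -c "
from h import *
to(-70,0,55)"
```

```text
t 1.48 case xyz mm [-113.6  -44.5  140.6] F case [ 0.46 -0.98 -0.14] gap 0.0
tool axes in case
 [[ 0.966 -0.004  0.259]
 [-0.004 -1.    -0.001]
 [ 0.259 -0.    -0.966]]
shift [ 0.066 -0.149  0.313]
```

Call:
{"method": "move_arm", "body": {"series": [[0.066,-0.149,0.1],[0.066,-0.149,0.25],[0.066,-0.149,0.3],[0.066,-0.149,0.3]]}}

```text
schema error: expected 6 numbers
```

Call:
{"method": "move_arm", "body": {"series": [[0.066,-0.149,0.1,0,0,0],[0.066,-0.149,0.25,0,0,0],[0.066,-0.149,0.3,0,0,0],[0.066,-0.149,0.3,0,0,0]]}}

```text
t: 1.98
position: [0.3989, -0.2378, 0.0584]
tool_rot: [0.987, 0.095, 0.129, -0.014]
contact_force: [0.3, -0.2, 1.4]
finger_gap: -0.0002
finger_force: 0.0
```

```bash
python3 -c "
from h import *
to(-70,0,37)
p=manip.read_camera('top')
cv2.imwrite('pics/pre.png',cv2.resize(p['pixels'][215:335,320:470],None,fx=4,fy=4))
q=manip.read_camera('side')
cv2.imwrite('pics/pre2.png',cv2.resize(q['pixels'][150:300,300:500],None,fx=4,fy=4))
"
```

```text
t 1.98 case xyz mm [-71.5   0.3  58.4] F case [ 0.27 -0.26  1.44] gap -0.0
tool axes in case
 [[ 0.966  0.     0.257]
 [-0.001 -1.     0.003]
 [ 0.257 -0.003 -0.966]]
shift [-0.014  0.001  0.07 ]
```

View pics/pre2.png

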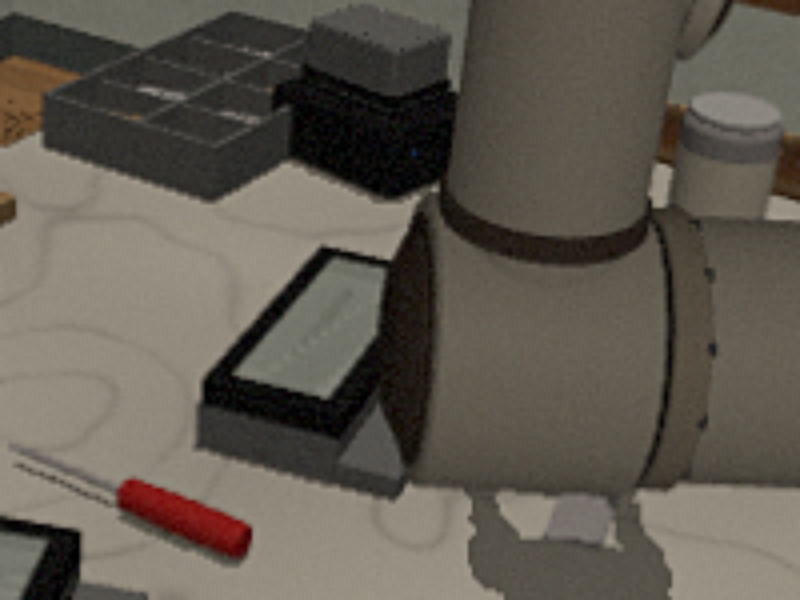

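Side view: the elbow hides the tab, but the shut lid shows around (300,340) in the crop. I'll ease down onto the tab next.

Call:
{"method": "move_arm", "body": {"series": [[-0.013,0,0.048,0,0,0],[-0.017,0,0.065,0,0,0],[-0.019,0,0.072,0,0,0],[-0.02,0,0.08,0,0,0],[-0.02,0,0.08,0,0,0]]}}

```text
t: 2.7
position: [0.3997, -0.2389, 0.0347]
tool_rot: [0.987, 0.094, 0.129, -0.012]
contact_force: [-1.5, 1.2, 1.2]
finger_gap: -0.0004
finger_force: 0.6
```

```bash
python3 -c "
from h import *
st()"
```

```text
t 2.7 case xyz mm [-70.9  -0.9  34.7] F case [-1.23  1.42  1.24] gap -0.0
tool axes in case
 [[ 0.966 -0.001  0.258]
 [-0.001 -1.    -0.   ]
 [ 0.258 -0.    -0.966]]
```

Call:
{"method": "move_arm", "body": {"series": [[-0.002,0,0.006,0,0,0],[-0.003,0,0.013,0,0,0],[-0.004,0,0.016,0,0,0],[-0.004,0,0.016,0,0,0]]}}

```text
t: 3.2
position: [0.3999, -0.239, 0.0298]
tool_rot: [0.987, 0.094, 0.13, -0.012]
contact_force: [-3.0, -0.8, 1.3]
finger_gap: 0.0001
finger_force: 1.3
```

```bash
python3 -c "
from h import *
st()
q=manip.read_camera('side')
cv2.imwrite('pics/press.png',cv2.resize(q['pixels'][150:300,300:500],None,fx=4,fy=4))
"
```

```text
t 3.2 case xyz mm [-70.7  -1.   29.8] F case [-3.09 -0.26  1.27] gap 0.0
tool axes in case
 [[ 0.966 -0.001  0.258]
 [-0.001 -1.    -0.   ]
 [ 0.258  0.    -0.966]]
```

View pics/press.png

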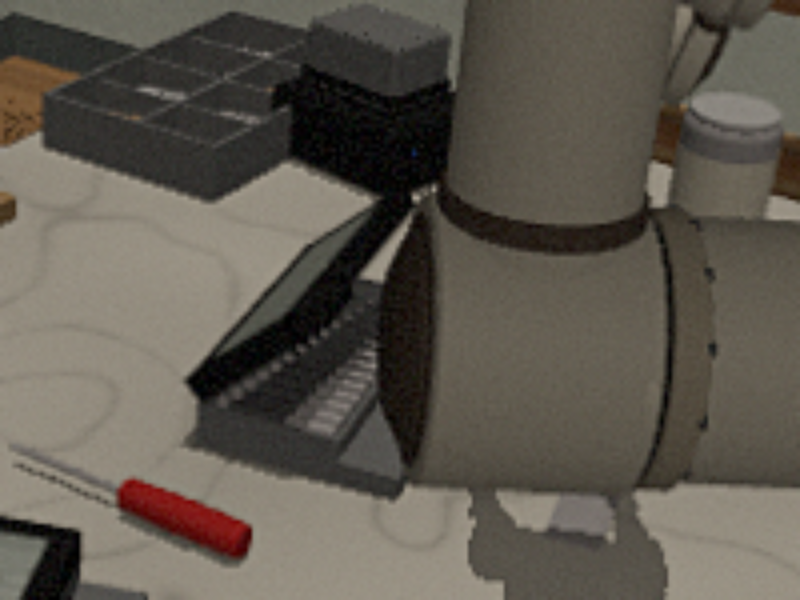

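The lid has sprung part-way open: in the crop its edge runs from about (195,385) to (400,200). Next I lift off the tab and come in under the lid's edge.

Call:
{"method": "move_arm", "body": {"series": [[0.005,0,-0.11,0,0,0],[0.011,0,-0.221,0,0,0],[0.011,0,-0.221,0,0,0],[0.11,0,-0.195,0,0,0],[0.204,0,-0.17,0,0,0]]}}

```text
t: 3.88
position: [0.4454, -0.2293, 0.0937]
tool_rot: [0.987, 0.094, 0.129, -0.013]
contact_force: [-0.9, 0.4, 0.2]
finger_gap: 0.0004
finger_force: 0.0
```

```bash
python3 -c "
from h import *
to(20,0,95)
q=manip.read_camera('side')
cv2.imwrite('pics/u.png',cv2.resize(q['pixels'][150:300,300:500],None,fx=4,fy=4))
"
```

```text
t 3.88 case xyz mm [-24.1  -0.2  93.7] F case [-0.8   0.56  0.17] gap 0.0
tool axes in case
 [[ 0.966 -0.002  0.258]
 [-0.002 -1.     0.001]
 [ 0.258 -0.002 -0.966]]
shift [ 0.143 -0.001  0.034]
```

View pics/u.png

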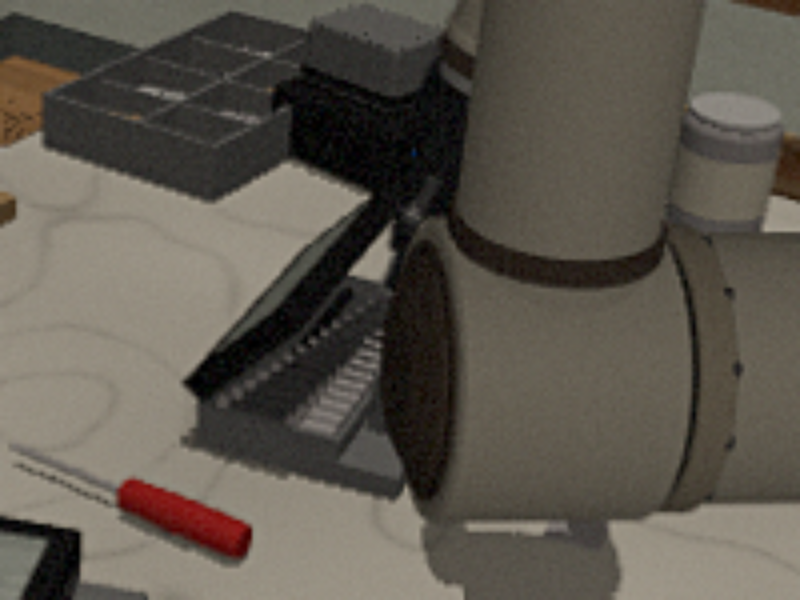

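The finger shows at (410,220), just in front of the raised lid's edge, so I start pushing.

Call:
{"method": "move_arm", "body": {"series": [[0.03,0,0.008,0,0,0],[0.058,0,0.015,0,0,0],[0.086,0,0.022,0,0,0],[0.114,0,0.03,0,0,0],[0.143,0,0.038,0,0,0]]}}

```text
t: 4.55
position: [0.489, -0.2216, 0.0949]
tool_rot: [0.987, 0.094, 0.129, -0.013]
contact_force: [-0.3, 0.1, 0.7]
finger_gap: 0.0
finger_force: 0.3
```

Call:
{"method": "move_arm", "body": {"series": [[0.028,0,0.007,0,0,0],[0.056,0,0.015,0,0,0],[0.084,0,0.022,0,0,0],[0.112,0,0.03,0,0,0],[0.112,0,0.03,0,0,0]]}}

```text
t: 5.18
position: [0.524, -0.2152, 0.0959]
tool_rot: [0.987, 0.095, 0.13, -0.012]
contact_force: [-0.2, -0.0, -0.8]
finger_gap: -0.0003
finger_force: 0.0
```

```bash
python3 -c "
from h import *
to(72,0,95)
q=manip.read_camera('side')
cv2.imwrite('pics/u2.png',cv2.resize(q['pixels'][150:300,300:500],None,fx=4,fy=4))
"
```

```text
t 5.17 case xyz mm [55.7 -1.4 95.9] F case [-0.22  0.04 -0.75] gap -0.0
tool axes in case
 [[ 0.966 -0.     0.259]
 [ 0.    -1.    -0.001]
 [ 0.259  0.001 -0.966]]
shift [ 0.052 -0.005  0.017]
```

View pics/u2.png

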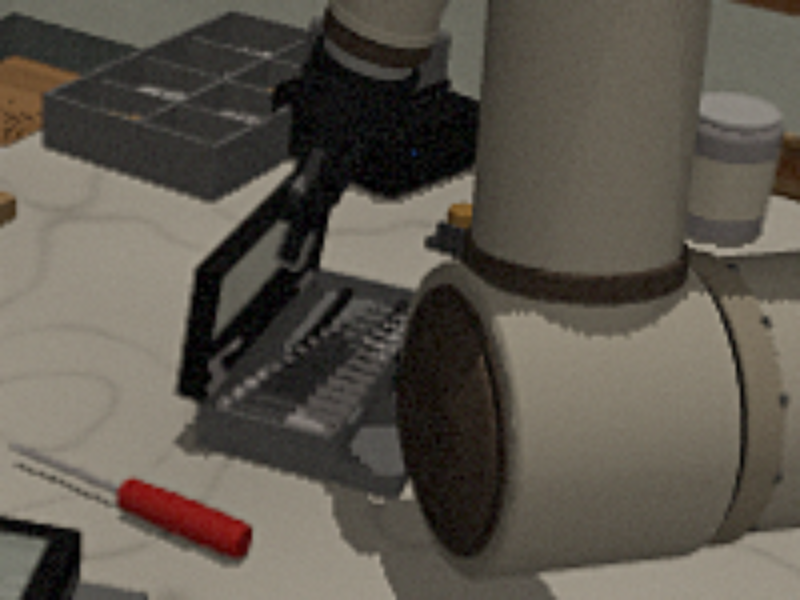

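The lid stands almost upright, with its face around (250,270) and the finger at (300,230) against it. I'll push a little further and let it sink.

Call:
{"method": "move_arm", "body": {"series": [[0.025,0,0.007,0,0,0],[0.05,0,0.014,0,0,0],[0.07,0,0.02,0,0,0],[0.07,0,0.02,0,0,0],[0.07,0,0.02,0,0,0]]}}

```text
t: 5.85
position: [0.544, -0.2108, 0.0944]
tool_rot: [0.987, 0.095, 0.129, -0.013]
contact_force: [0.7, 1.0, -1.0]
finger_gap: -0.0
finger_force: 0.0
```

Call:
{"method": "move_arm", "body": {"series": [[-0.15,0,-0.04,0,0,0],[-0.3,0,-0.08,0,0,0],[-0.4,0,-0.25,0,0,0],[-0.5,0,-0.4,0,0,0],[-0.5,0,-0.4,0,0,0]]}}

```text
t: 6.48
position: [0.371, -0.2469, 0.175]
tool_rot: [0.987, 0.093, 0.131, -0.009]
contact_force: [0.4, -0.9, -0.8]
finger_gap: -0.0001
finger_force: 0.0
```

Call:
{"method": "move_arm", "body": {"series": [[0,0,0,0,0,0],[0,0,0,0,0,0],[0,0,0,0,0,0],[0,0,0,0,0,0],[0,0,0,0,0,0]]}}

```text
t: 7.1
position: [0.3715, -0.2441, 0.1715]
tool_rot: [0.987, 0.095, 0.129, -0.013]
contact_force: [-0.2, -0.2, -0.3]
finger_gap: 0.0001
finger_force: 0.0
```

Call:
{"method": "move_arm", "body": {"series": [[0,0,0,0,0,0],[0,0,0,0,0,0],[0,0,0,0,0,0],[0,0,0,0,0,0],[0,0,0,0,0,0]]}}

```text
t: 7.72
position: [0.3714, -0.2443, 0.1718]
tool_rot: [0.987, 0.094, 0.129, -0.012]
contact_force: [0.0, -0.5, -0.5]
finger_gap: -0.0002
finger_force: 0.0
```

Call:
{"method": "move_arm", "body": {"series": [[0,0,0,0,0,0],[0,0,0,0,0,0],[0,0,0,0,0,0],[0,0,0,0,0,0],[0,0,0,0,0,0]]}}

```text
t: 8.35
position: [0.3714, -0.2443, 0.1717]
tool_rot: [0.987, 0.094, 0.129, -0.013]
contact_force: [0.5, -0.1, -0.6]
finger_gap: -0.0002
finger_force: 0.0
```

Call:
{"method": "move_arm", "body": {"series": [[0,0,0,0,0,0],[0,0,0,0,0,0],[0,0,0,0,0,0],[0,0,0,0,0,0],[0,0,0,0,0,0]]}}

```text
t: 8.98
position: [0.3714, -0.2443, 0.1717]
tool_rot: [0.987, 0.094, 0.129, -0.013]
contact_force: [0.6, 0.2, 0.2]
finger_gap: -0.0003
finger_force: 0.0
```

```bash
python3 -c "
from h import *
st()
q=manip.read_camera('side'); p=manip.read_camera('top')
a=cv2.resize(q['pixels'][150:300,300:500],None,fx=3,fy=3);b=cv2.resize(p['pixels'][200:350,300:366+0],(200,450))
cv2.imwrite('pics/u3.png',np.hstack([a,b]))
# model lid at 1.92: corners projected vs. 1.57
for A in(1.57,1.92):
  x=lambda s:W(.068-.103*np.cos(A),s*.12,.036+.103*np.sin(A))
  print(A,((proj(q,[x(1),x(-1)])-[300,150])*3).round())
"
```

```text
t 8.97 case xyz mm [-99.7  -0.8 171.7] F case [0.65 0.09 0.24] gap -0.0
tool axes in case
 [[ 0.966 -0.001  0.258]
 [-0.001 -1.     0.   ]
 [ 0.258 -0.    -0.966]]
1.57 [[156. 203.]
 [250. 110.]]
1.92 [[120. 200.]
 [217. 109.]]
```

View pics/u3.png

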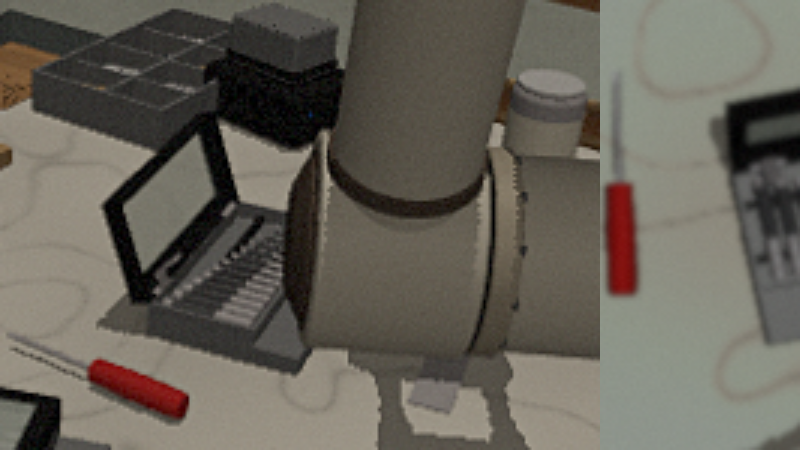

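The lid leans back. Its edge runs from about (118,203) to (213,113) in the crop, and the model for 1.92 rad gives (120,200) to (217,109), so it is on its stop. The arm is clear.

```bash
python3 -c "
from plant import manip
print(manip.job_done())"
```

```text
the job is handed in; nothing more can be done
None
```

I pressed the long case's tab, pushed its lid back onto its stop, moved the arm clear and handed the job in at about 9 s; the last picture shows the lid at the stop angle, but the judge gave no verdict.

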